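Empty a filter shell and present its label to the scanner

ROBOT

A 6-joint arm with a two-finger parallel gripper is mounted at the origin on the work surface. World frame = base frame: x ahead of the robot, y to its left, z up, the work surface at z = 0. Lengths are in m, angles in rad, forces in N, time in s.
With the tool pointing down it reaches from about 0.25 to 0.775 m from the base axis. Payload 4 kg.
Tool frame: the origin (TCP) lies on the centre line of the jaws, within the pads' length; the fingertips stand robot.tips_ahead ahead of it and the grasp point (between the pads) lies 8 mm behind it (robot.tips_ahead is the distance from the TCP to the fingertips, in m); z points along the fingers, y is the line along which they close (so a half turn about z gives the same grasp; the last joint's range is limited). The gripper opens to 94 mm and grips with 3 to 60 N. Pads are 16 mm wide; open, the fingers measure 119 mm over their backs; the gripper's body (75 mm by 177 mm) begins 78 mm behind the grasp point.
Start: joints at [1.135, 0.087, 1.371, -0, 1.684, -0.103], TCP at [0.18, 0.52, 0.217] pointing down, gripper open.
Joint ranges: [-3.1, 3.1], [-0.76, 2.03], [0.27, 2.55], [-1.08, 4.22], [0.17, 2.65], [-2.57, 2.57]. Speed limits (rad/s): [2.79, 2.79, 3.14, 3.14, 3.14, 3.14].

INTERFACE

Orientations are given as [roll, pitch, yaw] about the fixed x, y, z axes, in that order (R = Rz(yaw) Ry(pitch) Rx(roll)).
In Python, from bench import robot, snapshot, close_job, spotter gives the robot as it stands. The module is installed in compiled form; this text tells all that it offers.
- The arm moves only by the tool servo_tool, never from a script. Its argument "commands" is one flat list of numbers, 7 for each row, row after row: the shift along the tool's x, y, z in m, then the turn, a rotation vector about the tool's x, y, z in degrees, then the finger opening in m, from 0 to 0.094. In form: [x, y, z, ax, ay, az, grip, x, y, z, ax, ay, az, grip, ...]. A call has 1 to 10 rows; each row is the pose to reach, as a shift and turn from the pose commanded when the call began, along the tool's axes at that moment; what a row does not reach only later rows make up. A row lasts 1/8 s, in which the tool goes at most 62.5 mm and 10.7 degrees, less where a joint would pass 70% of its speed; a pose out of reach is approached as far as the arm can. A call with a gripper value outside its range is refused whole. The fingers move at their own pace and stop on an object; the grip force is fixed at half the most. Time passes only in rows, so rows that repeat a pose let the fingers close. It gives the time, the measured TCP pose, the force, the opening and the grip force at its end, in the units of the state.
- robot.get_obs(): the state, without advancing time (a new reading comes with each control period).
- snapshot(name): name is "side" or "top" or "wrist"; returns a dict with "img" (384x512x3 uint8, blue, green, red), "camera_matrix" (3x3 intrinsics, pixels), "extrinsics" (4x4, takes a point from camera to world coordinates); the wrist camera has in their place "hand_eye" (4x4, takes a point from camera to tool coordinates, whose origin is the TCP and whose axes are the flange's). Camera axes: x right, y down, z forward; pixel columns grow to the right and rows downward; lengths in m; the calibration is good to about 2 mm. A picture is of the moment at which its call begins: read the wrist's pose just before it. There is no depth.
- close_job(): hands the job in; it is judged then, once.
Trained networks look in a picture, given as the dict that the camera call returned (one of the last four; its "shot" number tells which), for a name from the list of things; names that differ only in an ending like _2 or _b are one class to them, and where a whole thing is asked for, a point or a joint stands for the part that bears it (a point fixed in the world has none). Each returns a list of dicts, best first, with "conf" (0 to 1); they miss things now and then, are a little off and sometimes report something else, mostly with a low value. They report only what shows in the picture. A call takes as long as a camera call.
- spotter.trace(name, picture): "region" (384x512 bool, what is visible of it) and "box" ([left, top, width, height] in pixels, round what is visible of it).
The state is a dict: "time": time; "joint_positions": joint angles; "qvel": joint speeds; "joint_torque": joint torques, N m; "tool_pos": TCP position; "ee_rot": TCP orientation; "wrist_force": force on the tool from outside, world axes, zero at the start; "wrist_torque": the same for the moment, N m; "width": finger opening in m; "finger_force": force on a finger pad.
Only numpy, scipy, OpenCV 4.12 (cv2) and the standard library are available. Lean on these libraries where they do the work, as an engineer would, in place of code of your own. Each camera call takes 0.05 s, during which the arm holds its last target. There are 200 camera calls.

TASK

Take the open-topped aluminium shell, tip its three loose plugs out into the blue tray, then stand it upright on the bare bench (not yet on the scanner) and let go. Then take it again and set it down gently, upright and centred on the circle of the scanner's plate with its label squarely facing the scanner window, let go, and press the scanner's button fully down. The plugs must all stay in the tray; leave everything else on the bench where it is.

Things in the scene. Friction and masses are not known exactly. Their poses are not given: they have to be found in the camera images.
- shell: Open-topped aluminium cylinder: 54 mm outside diameter, 85 mm high, wall 3.5 mm, floor 5 mm, about 0.22 kg, starts upright. Origin: centre of the underside; z: its axis, up through the mouth; x: out through the middle of the label. A lug (12 mm wide, top 10 mm of the height, out to 35 mm from the axis) on the rim right above the label shows its side from above; keep fingers off it.
- label (a point): Middle of the label: on the shell's outside at +x, 27 mm from the axis and 42 mm above the underside. The label is 40 mm high and wraps about 40 degrees either side.
- plug0: Black rubber plug, 17 mm in diameter and 22 mm long with chamfered ends, 12 g; origin at the centre of one end, z along its length. Starts standing on the floor inside the shell. Tipping the shell until its mouth points about 25 degrees below the horizontal empties it; a light shake helps.
- plug1: Same as plug0.
- plug2: Same as plug0.
- tray: Fixed blue open tray, 180 mm (its x) by 140 mm (its y) outside, 40 mm high, walls and floor 4 mm. Origin at the centre of its underside, z up. It stands left or right of the shell, the scanner on the other side.
- scanner: Fixed scanner: flat dark plate 6 mm thick (110 mm wide in y, x from -65 to 60 mm) with a white circle, then a grey block (86 mm in x, 110 in y, 85 high, near face at x = 57 mm) with a window in that face. Origin on the table under the circle's centre; x points from circle to block, so the window looks along -x. A shell placed right has its x axis along this x.
- scan_spot (a point): Centre of the white circle (68 mm outside diameter) on the plate's top, 6 mm above the table.
- window (a point): Centre of the window's face: 55 mm from the circle's centre along the scanner's +x, 46 mm above the table.
- scan_button_top (a point): Centre of the top of the round push button (28 mm in diameter) on top of the scanner block, 105 mm from the circle's centre along the scanner's +x, 107 mm above the table when up; pressed straight down.
- scan_button (a joint): Travel of the button in m: 0 released, 0.006 fully down (about 5 N); springs back.
- dryer: Bystander: closed black steel canister, 54 mm diameter, 122 mm high, no label and no mouth; origin at the centre of its underside.
- exchanger: Bystander: ribbed aluminium heat exchanger block, 70 by 100 by 96 mm with two caps; origin at the centre of its underside.
- screwdriver: Bystander: screwdriver lying on the bench, under 30 mm high.
- wrench: Bystander: wrench lying flat on the bench.
- funnel: Bystander: blue funnel standing wide end down, 76 mm diameter, 140 mm high.
- jar: Bystander: white jar with black cap, 60 mm diameter, 60 mm high.
- clamp: Bystander: steel clamp ring lying flat, 56 mm diameter, 12 mm high.

How it is judged:
On the way, in this order (a step that is already met when the one before it is completed fails the run):
1. all three plugs are in the tray (x of plug0 in the frame of tray between -0.088 and 0.088 m and y of plug0 in the frame of tray between -0.068 and 0.068 m and z of plug0 in the frame of tray between 0 and 0.045 m and x of plug1 in the frame of tray between -0.088 and 0.088 m and y of plug1 in the frame of tray between -0.068 and 0.068 m and z of plug1 in the frame of tray between 0 and 0.045 m and x of plug2 in the frame of tray between -0.088 and 0.088 m and y of plug2 in the frame of tray between -0.068 and 0.068 m and z of plug2 in the frame of tray between 0 and 0.045 m), for 0.2 s.
2. the shell stands upright on the bare bench, let go (angle between shell's own z axis and vertical below 0.09 rad and contact force between the fingers and shell below 0.1 N and linear speed of shell below 0.02 m/s and angular speed of shell below 0.15 rad/s and height (world z) of shell between -0.003 and 0.004 m), for 0.2 s.
3. the shell stands released on the scanner's circle with its label facing the window (angle between shell's own z axis and vertical below 0.09 rad and horizontal distance between shell and scan_spot below 0.015 m and z of shell in the frame of scan_spot between -0.004 and 0.004 m and angle between the x axis of shell and the x axis of scanner, either way round below 0.26 rad and horizontal distance between label and window below 0.05 m and contact force between the fingers and shell below 0.1 N and linear speed of shell below 0.02 m/s and angular speed of shell below 0.15 rad/s), for 0.2 s.
4. the scanner's button is pressed while the label faces the window (angle between shell's own z axis and vertical below 0.09 rad and horizontal distance between shell and scan_spot below 0.015 m and z of shell in the frame of scan_spot between -0.004 and 0.004 m and angle between the x axis of shell and the x axis of scanner, either way round below 0.26 rad and horizontal distance between label and window below 0.05 m and contact force between the fingers and shell below 0.1 N and value of joint scan_button above 0.0045 m), for 0.05 s.
At the end, for the whole second after the job is handed in: All plugs lie in the tray; the shell stands still, released, upright within 5 degrees on the scanner plate, within 15 mm of the circle's centre, label within 15 degrees of facing the window; the button was pressed at least 4.5 mm with the shell so placed, and is up again (all of step 1 and all of step 3 and value of joint scan_button below 0.002 m); the robot touches nothing.
It fails at once if one of the other loose things on the bench is moved more than 30 mm (distance of any of dryer, exchanger, screwdriver, wrench, funnel, jar, clamp from where it was at the start of the episode above 0.03 m).
It fails at once if the shell is dropped or knocked: faster than 0.5 m/s while not held (contact force between the fingers and shell below 0.1 N and linear speed of shell above 0.5 m/s).
It also fails if it takes over 67 s, if anything falls off the work surface, if the arm or the gripper's body presses on something with over 40 N, if the wrist force passes 120 N, or if a joint passes its speed limit or range.

## Working session

There is one attempt and no reset: what is moved stays moved. The work goes in short steps, Python scripts to look and compute and a tool call to move; the robot and the scene stay as the last step left them, time stands still between calls to the robot, and variables do not carry over. Pictures are saved under pics/ and viewed, at most 10 in all, crops included, and the job is handed in when it is done.

Besides the shell and the picture viewer there is one more tool, called after "Emit:" as name(argument=value, ...), one argument or row to a line, values as JSON. servo_tool: Moves the arm, as the interface text tells. Its arguments: {"type":"object","properties":{"commands":{"type":"array","items":{"type":"number"}}},"required":["commands"]}

```bash
mkdir -p pics; cat > h.py <<'E'
import numpy as np, cv2
from scipy.spatial.transform import Rotation as R
from bench import robot, snapshot, close_job, spotter
def proj(s,P,T=None):
    T=s["extrinsics"] if T is None else T
    p=(np.atleast_2d(P)-T[:3,3])@T[:3,:3]
    q=p@np.array(s["camera_matrix"]).T
    return q[:,:2]/q[:,2:]
def ray(s,uv,z,T=None):
    T=np.array(s["extrinsics"]) if T is None else T
    d=T[:3,:3]@np.linalg.solve(np.array(s["camera_matrix"]),[uv[0],uv[1],1.])
    return T[:3,3]+d*(z-T[2,3])/d[2]
def Tool(o):
    T=np.eye(4);T[:3,:3]=R.from_euler("xyz",o["ee_rot"]).as_matrix();T[:3,3]=o["tool_pos"];return T
E
python3 - <<'E'
from h import *
o=robot.get_obs();print({k:np.round(v,3) for k,v in o.items()},robot.tips_ahead)
t=snapshot("top");s=snapshot("side")
for n,p in(("top",t),("side",s)):
    cv2.imwrite(f"pics/{n}0.png",p["img"]);print(np.round(p["extrinsics"],3).tolist(),np.round(p["camera_matrix"],1).tolist())
    for k in["shell","tray","scanner","dryer","plug0","exchanger","funnel","jar","clamp","screwdriver","wrench","scan_button"]:
        for r in spotter.trace(k,p)[:2]:
            ys,xs=np.nonzero(r["region"]);print(n,k,round(r["conf"],2),r["box"],ray(p,(xs.mean(),ys.mean()),0.0)[:2].round(3))
E
```

```text
{'time': np.float64(0.0), 'joint_positions': array([ 1.135,  0.088,  1.372, -0.   ,  1.684, -0.103]), 'qvel': array([-0.001,  0.001,  0.   , -0.   , -0.001, -0.   ]), 'joint_torque': array([-1.0000e-03, -3.4019e+01, -3.0242e+01,  7.2000e-02,  3.3000e-02,
       -0.0000e+00]), 'tool_pos': array([0.179, 0.519, 0.215]), 'ee_rot': array([-3.139, -0.   ,  2.809]), 'wrist_force': array([-0.792,  0.418,  0.77 ]), 'wrist_torque': array([-0.027,  0.014, -0.014]), 'finger_force': np.float64(0.0), 'width': np.float64(0.094)} 0.011
[[-0.017, -0.997, 0.08, 0.425], [-1.0, 0.017, -0.003, -0.001], [0.001, -0.08, -0.997, 1.649], [0.0, 0.0, 0.0, 1.0]] [[444.3, 0.0, 250.3], [0.0, 444.3, 193.2], [0.0, 0.0, 1.0]]
top shell 0.46 [233.5, 207.8, 15.7, 15.9] [0.484 0.028]
top tray 0.94 [162.6, 168.2, 44.1, 58.3] [0.543 0.24 ]
top tray 0.73 [237.8, 158.1, 14.5, 21.1] [0.655 0.012]
top scanner 0.62 [285.5, 164.7, 43.9, 64.9] [ 0.548 -0.217]
top dryer 0.61 [238.1, 157.3, 15.2, 21.6] [0.653 0.013]
top dryer 0.2 [286.6, 166.4, 40.7, 63.6] [ 0.547 -0.218]
top exchanger 0.79 [235.9, 127.7, 25.7, 23.9] [0.758 0.001]
[... 660 characters left out ...]
9.2, 219.8, 83.5, 92.3] [ 0.568 -0.195]
side dryer 0.59 [259.8, 173.9, 21.9, 39.3] [0.691 0.073]
side exchanger 0.56 [287.3, 168.7, 30.7, 45.4] [0.787 0.038]
side funnel 0.71 [337.9, 316.5, 45.8, 64.8] [ 0.535 -0.456]
side jar 0.88 [169.6, 136.6, 21.8, 21.1] [0.575 0.507]
side clamp 0.73 [172.1, 159.7, 67.6, 43.7] [0.552 0.261]
side clamp 0.71 [245.2, 220.7, 88.3, 94.3] [ 0.568 -0.195]
side screwdriver 0.63 [215.2, 283.8, 36.2, 83.6] [ 0.36  -0.224]
side screwdriver 0.63 [120.5, 191.1, 49.8, 23.5] [0.343 0.263]
side wrench 0.8 [119.1, 191.9, 50.5, 22.5] [0.345 0.259]
side scan_button 0.68 [207.8, 201.8, 22.1, 37.9] [0.505 0.074]
side scan_button 0.55 [308.2, 224.9, 8.9, 13.1] [ 0.686 -0.114]
```

```bash
python3 - <<'E'
import cv2,numpy as np
t=cv2.imread("pics/top0.png")[110:260,100:400];s=cv2.imread("pics/side0.png")[120:330,110:360]
a=cv2.resize(t,(800,400),interpolation=3);cv2.imwrite("pics/a.png",a)
cv2.imwrite("pics/b.png",cv2.resize(s,None,fx=2.8,fy=2.8,interpolation=3))
E
```

```text
(no output)
```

View pics/a.png

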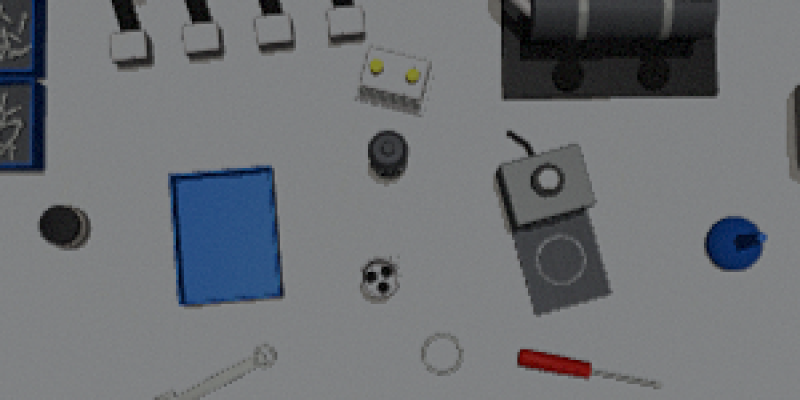

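View pics/b.png

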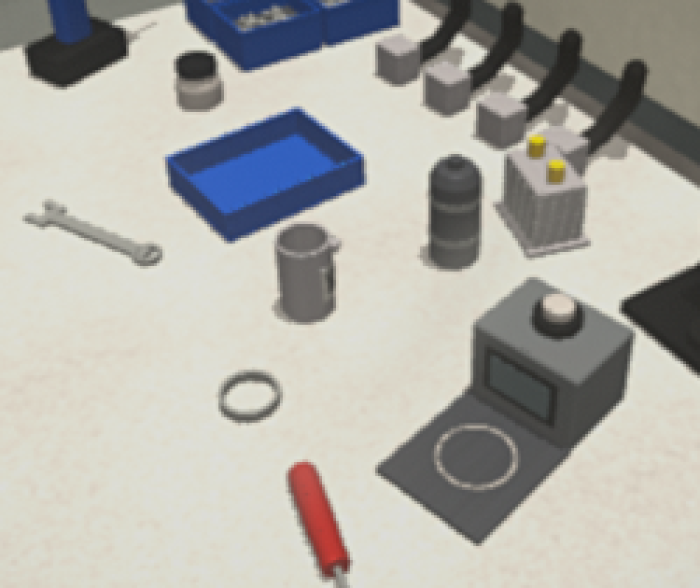

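The top view shows the shell at about px (242,215) with its lug to the upper right (yaw about -45°), the tray on the left at (188,197) and the scanner on the right with its circle at (310,207). The side view agrees. I'll move the wrist camera over for precise views.

Emit:
servo_tool(
  commands=[-0.39,-0.39,-0.1,0,0,0,0.094,-0.39,-0.39,-0.1,0,0,0,0.094,-0.39,-0.39,-0.1,0,0,0,0.094,-0.39,-0.39,-0.1,0,0,0,0.094,-0.39,-0.39,-0.1,0,0,0,0.094,-0.39,-0.39,-0.1,0,0,0,0.094,-0.39,-0.39,-0.1,0,0,0,0.094,-0.39,-0.39,-0.1,0,0,0,0.094,-0.39,-0.39,-0.1,0,0,0,0.094,-0.39,-0.39,-0.1,0,0,0,0.094],
)

```text
time: 2.55
tool_pos: [0.4221, 0.0204, 0.3167]
ee_rot: [-3.141, 0.001, 2.801]
wrist_force: [0.7, 0.7, -0.1]
width: 0.0939
finger_force: 0.0
```

```bash
cat >> h.py <<'E'
def log():
    o=robot.get_obs()
    open("log.txt","a").write(" ".join("%.5f"%v for k in("joint_positions","tool_pos","ee_rot") for v in o[k])+"\n")
    return o
E
python3 - <<'E'
from h import *
o=log();p=snapshot("wrist");cv2.imwrite("pics/w1.png",p["img"])
print(np.round(o["joint_positions"],3),o["tool_pos"],o["ee_rot"],np.round(p["hand_eye"],3).tolist(),np.round(p["camera_matrix"],1).tolist())
for k in["shell","scanner","tray","clamp","dryer"]:
    for r in spotter.trace(k,p)[:2]:print(k,r["conf"],r["box"])
E
```

```text
[-8.500e-02 -1.960e-01  1.443e+00 -1.000e-03  1.894e+00 -1.316e+00] [0.4220894  0.02044615 0.316663  ] [-3.14115449e+00  5.33388505e-04  2.80130156e+00] [[0.001, -0.961, -0.275, 0.079], [1.0, 0.001, 0.001, 0.001], [-0.001, -0.275, 0.961, -0.17], [0.0, 0.0, 0.0, 1.0]] [[277.0, 0.0, 253.0], [0.0, 277.0, 193.9], [0.0, 0.0, 1.0]]
shell 0.57 [251.5, 177.9, 38.7, 50.4]
scanner 0.61 [100.5, 202.0, 112.3, 133.4]
tray 0.66 [336.5, 123.7, 117.1, 125.6]
tray 0.21 [102.5, 201.5, 111.4, 136.4]
clamp 0.51 [183.3, 135.2, 35.1, 32.4]
dryer 0.58 [277.9, 260.2, 31.6, 39.8]
dryer 0.15 [498.1, 137.8, 13.9, 33.9]
```

View pics/w1.png

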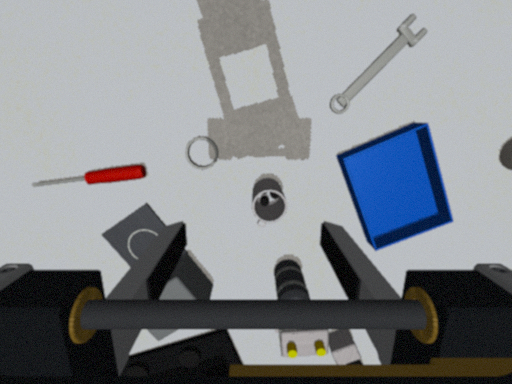

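The wrist view shows the shell at (270,200) with its lug to the lower left near (262,221). The scanner is at lower left with its circle at (145,243), and the tray is at right. Next I'll fit positions.

```bash
cat >> h.py <<'E'
from scipy.optimize import least_squares
th=np.linspace(0,2*np.pi,60,endpoint=False);C=np.c_[np.cos(th),np.sin(th)]
def cyl(x,y,r,h,z0=0):return np.vstack([np.c_[C*r+[x,y],np.full(60,z)] for z in(z0,z0+h)])
def view(name):
    o=robot.get_obs();p=snapshot(name)
    if "hand_eye" in p:p["extrinsics"]=Tool(o)@np.array(p["hand_eye"])
    return p
def box(p,P):
    q=proj(p,P);return np.r_[q.min(0),q.max(0)]
def fitcyl(name,r,h,views,x0,w=(1,1,1,1)):
    B=[]
    for p in views:
        t=spotter.trace(name,p)
        if t:b=t[0]["box"];B.append((p,np.r_[b[0],b[1],b[0]+b[2],b[1]+b[3]]))
    f=lambda v:np.concatenate([box(p,cyl(v[0],v[1],r,h))-b for p,b in B])
    s=least_squares(f,x0,loss="soft_l1");print(name,s.x.round(4),f(s.x).round(1));return s.x
E
python3 - <<'E'
from h import *
V=[view(n) for n in("top","side","wrist")]
x=fitcyl("shell",.027,.085,V,(.48,.03))
for i in range(3):fitcyl("shell",.027,.085,V[i:i+1],(.48,.03))
fitcyl("dryer",.027,.122,V,(.65,.01))
p=V[2]
c=p["img"][150:260,200:340];cv2.imwrite("pics/c.png",cv2.resize(c,None,fx=5,fy=5,interpolation=2))
for k,z in(((270,200),.085),((262,220),.08),((145,243),.006),((427,124),.04),((338,155),.04),((452,219),.04),((375,249),.04)):print(k,ray(p,k,z).round(3))
E
```

```text
shell [0.4867 0.0238] [ 0.6 -1.7  1.2  4.7 -1.2 -0.4  1.5 -2.5  2.6 -0.8 -1.5  0.3]
shell [0.4895 0.027 ] [-0.3 -2.4  0.3  3.9]
shell [0.4836 0.0183] [-1.3  1.   1.5 -0.9]
shell [0.4868 0.0229] [ 2.  -0.6 -2.   0.5]
dryer [0.6241 0.0206] [118.6 -23.4 118.2 -22.1  -6.5  -0.3  -7.7   4.9  -0.7 -12.8   6.8  13.3]
(270, 200) [0.472 0.036 0.085]
(262, 220) [0.501 0.014 0.08 ]
(145, 243) [ 0.501 -0.218  0.006]
(427, 124) [0.447 0.305 0.04 ]
(338, 155) [0.449 0.161 0.04 ]
(452, 219) [0.62 0.32 0.04]
(375, 249) [0.633 0.183 0.04 ]
```

View pics/c.png

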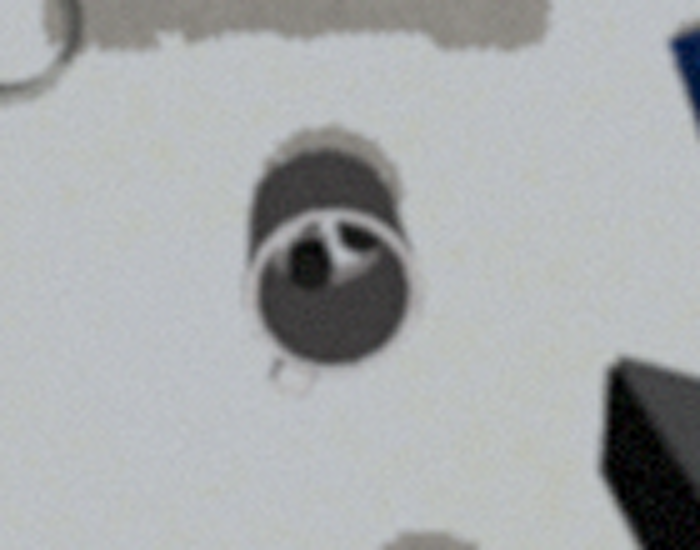

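Emit:
servo_tool(
  commands=[0,0,0,0,0,-8,0.094,0,0,0,0,0,-15.5,0.094],
)

```text
time: 3.7
tool_pos: [0.4209, 0.0237, 0.3165]
ee_rot: [3.141, 0.0, 3.083]
wrist_force: [-0.3, 0.7, 0.2]
width: 0.0939
finger_force: 0.0
```

Emit:
servo_tool(
  commands=[0,0,0,0,-10,0,0.094,0,0,0,0,-20,0,0.094,0,0,0,0,-30,0,0.094,0,0,0,0,-40,0,0.094,0,0,0,0,-50,0,0.094,0,0,0,0,-60,0,0.094,0,0,0,0,-60,0,0.094],
)

```text
time: 4.58
tool_pos: [0.4822, 0.0487, 0.3132]
ee_rot: [-3.114, 1.009, 3.084]
wrist_force: [-0.6, 0.0, -0.6]
width: 0.0936
finger_force: 0.0
```

```bash
python3 - <<'E'
from h import *
o=log();print(np.round(o["joint_positions"],3),Tool(o).round(3))
T=Tool(o);p=None
E
```

```text
[ 0.09  -0.755  2.099 -0.212  0.808 -1.344] [[-0.532  0.081  0.843  0.482]
 [ 0.031  0.997 -0.076  0.049]
 [-0.846 -0.015 -0.532  0.313]
 [ 0.     0.     0.     1.   ]]
```

```bash
cat >> h.py <<'E'
def fk(q,m):
    a0,d,h,L1,a3,L2,Lt,d2=m
    E=lambda ax,a:R.from_euler(ax,a).as_matrix()
    A=E("z",q[0]);B=A@E("y",q[1]);Cc=B@E("y",q[2]);D=Cc@E("z",q[3])@E("y",q[4])
    return A@[a0,d,h]+B@[0,0,L1]+Cc@[a3,d2,L2]+D@[0,0,Lt], D@E("z",q[5])
def load():
    D=np.loadtxt("log.txt");s=np.array([[1.135,.088,1.372,0,1.684,-.103,.179,.519,.215,-3.139,0,2.809]])
    return np.vstack([s,D])
def fitm():
    D=load();m0=np.array([0,.0565,.2,.4,0,.4,.2,0])
    f=lambda m:np.r_[np.concatenate([(fk(r[:6],m)[0]-r[6:9])*1000 for r in D]),(m-m0)*.3]
    s=least_squares(f,m0);return s.x,f(s.x)
E
python3 - <<'E'
from h import *
m,r=fitm();print(m.round(4),r.round(1))
for d in load():
    M=fk(d[:6],m)[1];print((M.T@R.from_euler("xyz",d[9:]).as_matrix()).round(2).tolist())
E
```

```text
[-2.200e-03  5.660e-02  1.556e-01  4.498e-01  1.042e-01  5.010e-01
  3.405e-01  1.000e-04] [ 0.1 -0.   0.   0.   0.1  0.   0.  -0.  -0.  -0.   0.  -0.   0.   0.
  0.   0.   0. ]
[[0.0, -1.0, 0.0], [1.0, 0.0, -0.0], [0.0, 0.0, 1.0]]
[[0.0, -1.0, 0.0], [1.0, 0.0, 0.0], [-0.0, 0.0, 1.0]]
[[0.0, -1.0, -0.0], [1.0, 0.0, -0.0], [0.0, -0.0, 1.0]]
```

```bash
cat >> h.py <<'E'
LO=np.array([-3.1,-.76,.27,-1.08,.17,-2.57]);HI=np.array([3.1,2.03,2.55,4.22,2.65,2.57])
Fx=R.from_euler("z",90,degrees=True).as_matrix()
def rot(az,el,roll):  # tool z: azimuth az, el below horizontal (deg); roll about tool z; roll=0: y horizontal (left), x up-ish/back
    a,e=np.radians([az,el]);z=np.array([np.cos(a)*np.cos(e),np.sin(a)*np.cos(e),-np.sin(e)])
    y=np.array([-np.sin(a),np.cos(a),0]);x=np.cross(y,z)
    return np.c_[x,y,z]@R.from_euler("z",roll,degrees=True).as_matrix()
def ik(p,M,m,q0=None,n=6):
    best=None;rng=np.random.default_rng(0)
    for i in range(n):
        s=np.clip(np.array([0,0,1.5,0,1.2,-1.5]) if q0 is None and i==0 else (q0 if i==0 else rng.uniform([-1,-.7,.5,-1,.3,-2.5],[1,1,2.4,1,2.4,2.5])),LO+.01,HI-.01)
        def f(q):
            a,B=fk(q,m);return np.r_[(a-p)*10,R.from_matrix(M.T@B@Fx).as_rotvec()]
        r=least_squares(f,s,bounds=(LO+.02,HI-.02))
        if best is None or r.cost<best.cost-1e-9:best=r
        if best.cost<1e-8:break
    return best.x,np.sqrt(2*best.cost)
E
python3 - <<'E'
from h import *
m,_=fitm()
print("chk",ik(*[(lambda d:(d[6:9],R.from_euler("xyz",d[9:]).as_matrix()))(load()[-1])][0],m))
c=np.array([.487,.0235,.048])
for el in(5,15,25,35,45,60):
  for az in(-60,-40,-20,-5,15,40,60):
    M=rot(az,el,0);e=min((ik(c+.008*M[:,2],M@R.from_euler("z",s,degrees=True).as_matrix(),m,n=5)[1] for s in(0,180)));print(el,az,round(e,3),end=" | ")
  print()
E
```

```text
chk (array([ 0.10947907, -0.74      ,  2.0849149 , -0.24531104,  0.82660248,
       -1.31028382]), np.float64(0.020095414680179915))
5 -60 0.424 | 5 -40 0.209 | 5 -20 0.0 | 5 -5 0.113 | 5 15 0.057 | 5 40 0.0 | 5 60 0.0 | 
15 -60 0.282 | 15 -40 0.258 | 15 -20 0.0 | 15 -5 0.155 | 15 15 0.089 | 15 40 0.0 | 15 60 0.0 | 
25 -60 0.137 | 25 -40 0.256 | 25 -20 0.066 | 25 -5 0.121 | 25 15 0.012 | 25 40 0.0 | 25 60 0.0 | 
35 -60 0.0 | 35 -40 0.086 | 35 -20 0.061 | 35 -5 0.041 | 35 15 0.0 | 35 40 0.0 | 35 60 0.0 | 
45 -60 0.0 | 45 -40 0.0 | 45 -20 0.0 | 45 -5 0.0 | 45 15 0.0 | 45 40 0.0 | 45 60 0.0 | 
60 -60 0.0 | 60 -40 0.0 | 60 -20 0.0 | 60 -5 0.0 | 60 15 0.0 | 60 40 0.0 | 60 60 0.0 |
```

```bash
cat > s.py <<'E'
from h import *
m,_=fitm();res=[]
tr=np.array([.538,.242])
for az in(15,30,45):
 for el in(28,35,42):
  M0=rot(az,el,0);c=np.array([.487,.0235,.046])
  for s in(0,180):
    M=M0@R.from_euler("z",s,degrees=True).as_matrix()
    q,e=ik(c+.008*M[:,2],M,m,n=4)
    if e>.003:continue
    ut=M.T@[0,0,1]
    for az2 in(0,20,40,60):
     for el2 in(0,10,20):
      for ph in(115,130,145,160,-115,-130,-145,-160):
        N=rot(az2,el2,s+ph);u=N@ut
        if not -.65<u[2]<-.42:continue
        hu=u[:2]/np.hypot(*u[:2])
        body=[-.078*N[:,2]+i*.0375*N[:,0]+j*.0885*N[:,1]-k*N[:,2] for i in(1,-1) for j in(1,-1) for k in(0,.1)]
        lowest=min(b[2] for b in body); mz=.039*u[2]-.027*np.sqrt(1-u[2]**2)
        gz=max(.065-lowest,.055-mz)
        g=np.r_[tr-.02*hu-.039*u[:2],gz]
        q2,e2=ik(g+.008*N[:,2],N,m,q0=q,n=1)
        if e2<.003:res.append((np.abs(q2-q).max()+10*max(gz-.13,0),az,el,s,az2,el2,ph,g.round(3),u.round(2),q.round(2),q2.round(2)))
res.sort(key=lambda r:r[0])
for r in res[:8]:print(*r)
print(len(res),{r[1:4] for r in res})
E
python3 s.py
```

```text
1.3285124942607163 15 42 180 40 10 145 [0.557 0.293 0.132] [-0.31 -0.82 -0.48] [-0.39 -0.37  2.38  0.9   0.61  0.3 ] [0.08 0.04 2.28 2.2  0.78 1.61]
1.3800927545735675 15 42 180 60 0 130 [0.528 0.295 0.157] [ 0.16 -0.86 -0.48] [-0.39 -0.37  2.38  0.9   0.61  0.3 ] [-0.14  0.21  2.18  1.86  1.31  1.41]
1.489028051405199 15 35 180 40 0 130 [0.54  0.295 0.157] [-0.04 -0.85 -0.53] [-0.46 -0.36  2.45  1.23  0.61 -0.06] [0.09 0.1  2.33 2.39 1.   1.16]
1.5151210081410469 15 42 180 60 0 145 [0.536 0.293 0.146] [ 0.03 -0.79 -0.61] [-0.39 -0.37  2.38  0.9   0.61  0.3 ] [-0.14  0.26  2.16  1.86  1.32  1.65]
1.5303820417487122 15 42 180 60 10 145 [0.539 0.296 0.132] [-0.01 -0.88 -0.48] [-0.39 -0.37  2.38  0.9   0.61  0.3 ] [-0.12  0.15  2.15  1.71  1.15  1.81]
1.5325275631645112 15 42 180 40 10 160 [0.566 0.286 0.116] [-0.43 -0.7  -0.57] [-0.39 -0.37  2.38  0.9   0.61  0.3 ] [0.06 0.1  2.27 2.21 0.82 1.83]
1.6370901546850118 15 28 180 20 20 160 [0.575 0.276 0.1  ] [-0.58 -0.53 -0.62] [-0.53 -0.31  2.52  1.56  0.68 -0.43] [ 0.37 -0.01  2.24  3.2   0.32  1.17]
1.647601639046554 15 42 180 40 0 145 [0.553 0.291 0.146] [-0.24 -0.76 -0.61] [-0.39 -0.37  2.38  0.9   0.61  0.3 ] [0.07 0.15 2.3  2.38 1.03 1.41]
167 {(45, 28, 180), (45, 28, 0), (45, 35, 180), (30, 28, 180), (45, 42, 180), (30, 35, 180), (30, 42, 180), (15, 35, 180), (15, 28, 180), (15, 42, 180)}
```

```bash
sed -i 's/for az in(15,30,45)/for az in(22,30,38)/;s/for el in(28,35,42)/for el in(22,28)/;s/res\[:8\]/res[:10]/;s/az2 in(0,20,40,60)/az2 in(20,40,60,75)/' s.py; python3 s.py
```

```text
1.7280333363589104 22 22 180 20 20 145 [0.563 0.287 0.115] [-0.39 -0.71 -0.59] [-0.69 -0.13  2.5   1.64  0.95 -0.72] [ 0.41 -0.06  2.25  3.37  0.28  0.77]
1.7361599879792302 22 28 180 20 20 160 [0.575 0.276 0.1  ] [-0.58 -0.53 -0.62] [-0.63 -0.23  2.47  1.46  0.85 -0.48] [ 0.37 -0.01  2.24  3.2   0.32  1.17]
1.8135872939012248 22 28 180 20 10 145 [0.563 0.286 0.132] [-0.38 -0.68 -0.63] [-0.63 -0.23  2.47  1.46  0.85 -0.48] [0.41 0.02 2.3  3.26 0.57 0.87]
1.8252284456049916 22 22 180 20 10 130 [0.551 0.294 0.142] [-0.2  -0.83 -0.52] [-0.69 -0.13  2.5   1.64  0.95 -0.72] [ 0.45 -0.03  2.31  3.34  0.54  0.54]
1.8335813749054404 30 28 180 20 20 160 [0.575 0.276 0.1  ] [-0.58 -0.53 -0.62] [-0.7  -0.14  2.4   1.37  1.01 -0.54] [ 0.37 -0.01  2.24  3.2   0.32  1.17]
1.8688313257996914 22 22 180 20 20 130 [0.555 0.294 0.125] [-0.28 -0.86 -0.43] [-0.69 -0.13  2.5   1.64  0.95 -0.72] [ 0.45 -0.09  2.25  3.51  0.26  0.38]
1.8713514044563322 30 22 180 20 20 145 [0.563 0.287 0.115] [-0.39 -0.71 -0.59] [-0.76 -0.04  2.42  1.49  1.1  -0.73] [ 0.41 -0.06  2.25  3.37  0.28  0.77]
1.876134318182824 22 28 180 20 20 145 [0.568 0.286 0.115] [-0.47 -0.71 -0.52] [-0.63 -0.23  2.47  1.46  0.85 -0.48] [ 0.41 -0.05  2.24  3.34  0.28  0.79]
1.911008680787729 30 28 180 20 10 145 [0.563 0.286 0.132] [-0.38 -0.68 -0.63] [-0.7  -0.14  2.4   1.37  1.01 -0.54] [0.41 0.02 2.3  3.26 0.57 0.87]
1.913167343496741 22 28 180 40 0 130 [0.533 0.294 0.157] [ 0.08 -0.82 -0.57] [-0.63 -0.23  2.47  1.46  0.85 -0.48] [0.08 0.08 2.35 2.39 1.01 1.16]
176 {(38, 28, 180), (38, 28, 0), (22, 22, 180), (22, 22, 0), (38, 22, 180), (38, 22, 0), (30, 28, 180), (30, 22, 0), (30, 22, 180), (22, 28, 180)}
```

```bash
cat >> h.py <<'E'
def rel(T0,p,M):
    d=T0[:3,:3].T@(np.asarray(p)-T0[:3,3]);a=R.from_matrix(T0[:3,:3].T@M).as_rotvec(degrees=True);return d,a
def jplan(q0,q1,n,m,grip,per=10,T0=None):
    """rows along a joint-space line, in calls of per rows"""
    T0=Tool(robot.get_obs()) if T0 is None else T0
    for i in range(0,n,per):
        row=[]
        for k in range(i+1,min(i+per,n)+1):
            p,B=fk(q0+(q1-q0)*k/n,m);M=B@Fx;d,a=rel(T0,p,M);row+=[*d.round(3),*a.round(1),grip]
        print([float(v) for v in row]);T0=np.eye(4);T0[:3,:3]=M;T0[:3,3]=p
def go(g,az,el,roll,m,q0):
    M=rot(az,el,roll);q,e=ik(np.array(g)+.008*M[:,2],M,m,q0=q0,n=1);print("ik",q.round(3),round(e,4));return q
E
python3 - <<'E'
from h import *
m,_=fitm();o=robot.get_obs();q0=np.array(o["joint_positions"])
qg=go([.487,.0235,.046],30,28,180,m,np.array([-.7,-.14,2.4,1.37,1.01,-.54]))
z=rot(30,28,180)[:,2]
qp=go(np.array([.487,.0235,.046])-.1*z,30,28,180,m,qg)
print(fk(qp,m)[0]);n=int(np.ceil(max(np.abs(qp-q0)/(np.array([2.79,2.79,3.14,3.14,3.14,3.14])*.6/8))));print(n)
for k in range(0,n+1,3):
    p,B=fk(q0+(qp-q0)*k/n,m);print(p.round(2),B[:,2].round(2))
jplan(q0,qp,16,m,.094,8)
E
```

```text
ik [-0.704 -0.136  2.396  1.365  1.015 -0.544] 0.0
ik [-1.07  -0.398  2.442  1.12   1.373 -0.434] 0.0
[ 0.41665174 -0.01711559  0.08919138]
6
[0.48 0.05 0.31] [ 0.84 -0.08 -0.53]
[ 0.41 -0.    0.08] [ 0.5   0.17 -0.85]
[ 0.42 -0.02  0.09] [ 0.76  0.44 -0.47]
[0.037, -0.016, 0.018, 0.9, 5.1, 8.6, 0.094, 0.073, -0.029, 0.033, 1.9, 10.0, 17.4, 0.094, 0.108, -0.04, 0.044, 2.9, 14.5, 26.5, 0.094, 0.141, -0.048, 0.052, 3.9, 18.7, 35.9, 0.094, 0.17, -0.053, 0.057, 4.9, 22.6, 45.6, 0.094, 0.197, -0.055, 0.061, 5.8, 26.1, 55.4, 0.094, 0.219, -0.055, 0.063, 6.6, 29.3, 65.4, 0.094, 0.237, -0.054, 0.065, 7.1, 32.2, 75.5, 0.094]
[0.004, -0.011, 0.007, -0.5, 3.5, 10.0, 0.094, 0.008, -0.017, 0.013, -1.4, 6.9, 19.9, 0.094, 0.01, -0.019, 0.016, -2.7, 10.4, 29.7, 0.094, 0.011, -0.018, 0.016, -4.4, 14.0, 39.5, 0.094, 0.009, -0.014, 0.014, -6.5, 17.6, 49.0, 0.094, 0.004, -0.007, 0.01, -9.0, 21.4, 58.3, 0.094, -0.004, 0.001, 0.003, -12.1, 25.4, 67.4, 0.094, -0.016, 0.011, -0.006, -15.5, 29.5, 76.0, 0.094]
```

```bash
python3 - <<'E'
from h import *
m,_=fitm();o=robot.get_obs();q0=np.array(o["joint_positions"])
z=rot(30,28,180)[:,2]
qp=go(np.array([.487,.0235,.186])-.11*z,30,28,180,m,np.array([-1.07,-.4,2.3,1.1,1.37,-.43]))
for k in range(0,16,3):
    p,B=fk(q0+(qp-q0)*k/15,m);print(p.round(2),B[:,2].round(2))
jplan(q0,qp,16,m,.094,8)
E
```

```text
ik [-1.11  -0.661  2.257  1.08   1.614 -0.052] 0.0
[0.48 0.05 0.31] [ 0.84 -0.08 -0.53]
[0.45 0.   0.23] [ 0.7  -0.07 -0.71]
[ 0.42 -0.01  0.18] [ 0.6   0.05 -0.8 ]
[ 0.4  -0.01  0.17] [ 0.57  0.22 -0.79]
[ 0.4  -0.01  0.18] [ 0.64  0.37 -0.67]
[ 0.41 -0.02  0.23] [ 0.76  0.44 -0.47]
[0.027, -0.019, 0.009, 1.1, 4.4, 10.1, 0.094, 0.054, -0.034, 0.016, 2.3, 8.4, 20.2, 0.094, 0.079, -0.045, 0.02, 3.5, 12.1, 30.5, 0.094, 0.101, -0.054, 0.023, 4.6, 15.5, 40.9, 0.094, 0.121, -0.059, 0.024, 5.6, 18.6, 51.3, 0.094, 0.137, -0.062, 0.023, 6.5, 21.5, 61.7, 0.094, 0.15, -0.063, 0.022, 7.2, 24.2, 72.0, 0.094, 0.159, -0.063, 0.02, 7.5, 26.7, 82.4, 0.094]
[0.002, -0.005, 0.0, -0.2, 3.1, 10.0, 0.094, 0.004, -0.007, -0.001, -0.7, 6.4, 19.8, 0.094, 0.006, -0.005, -0.005, -1.4, 9.7, 29.3, 0.094, 0.007, -0.001, -0.01, -2.3, 13.3, 38.5, 0.094, 0.006, 0.006, -0.018, -3.5, 17.0, 47.4, 0.094, 0.004, 0.015, -0.028, -4.9, 21.0, 55.9, 0.094, -0.001, 0.026, -0.04, -6.5, 25.3, 63.9, 0.094, -0.007, 0.037, -0.055, -8.3, 29.8, 71.3, 0.094]
```

Emit:
servo_tool(
  commands=[0.027,-0.019,0.009,1.1,4.4,10.1,0.094,0.054,-0.034,0.016,2.3,8.4,20.2,0.094,0.079,-0.045,0.02,3.5,12.1,30.5,0.094,0.101,-0.054,0.023,4.6,15.5,40.9,0.094,0.121,-0.059,0.024,5.6,18.6,51.3,0.094,0.137,-0.062,0.023,6.5,21.5,61.7,0.094,0.15,-0.063,0.022,7.2,24.2,72.0,0.094,0.159,-0.063,0.02,7.5,26.7,82.4,0.094],
)

```text
time: 5.58
tool_pos: [0.412, -0.0123, 0.1759]
ee_rot: [2.505, -0.044, 1.725]
wrist_force: [-0.1, -0.3, -0.9]
width: 0.0942
finger_force: 0.0
```

Emit:
servo_tool(
  commands=[0.002,-0.005,0.0,-0.2,3.1,10.0,0.094,0.004,-0.007,-0.001,-0.7,6.4,19.8,0.094,0.006,-0.005,-0.005,-1.4,9.7,29.3,0.094,0.007,-0.001,-0.01,-2.3,13.3,38.5,0.094,0.006,0.006,-0.018,-3.5,17.0,47.4,0.094,0.004,0.015,-0.028,-4.9,21.0,55.9,0.094,-0.001,0.026,-0.04,-6.5,25.3,63.9,0.094,-0.007,0.037,-0.055,-8.3,29.8,71.3,0.094,-0.007,0.037,-0.055,-8.3,29.8,71.3,0.094],
)

```text
time: 6.7
tool_pos: [0.4105, -0.0238, 0.2412]
ee_rot: [3.092, -1.085, 0.575]
wrist_force: [0.1, 0.3, 0.1]
width: 0.0943
finger_force: 0.0
```

```bash
python3 - <<'E'
from h import *
o=log();print(np.round(o["joint_positions"],3),Tool(o).round(3).tolist())
m,r=fitm();print(m.round(4),r.round(1))
p=view("wrist");cv2.imwrite("pics/w2.png",p["img"]);print([ (t["conf"],t["box"]) for t in spotter.trace("shell",p)[:2]])
x=fitcyl("shell",.027,.085,[p],(.48,.03))
T0=Tool(robot.get_obs());M=rot(30,28,180);z=M[:,2];g=np.array([.487,.0235,.046])
for P in(g-.1*z,g):d,a=rel(T0,P+.008*z,M);print(d.round(3),a.round(1))
E
```

```text
[-1.108 -0.666  2.248  1.085  1.615 -0.062] [[0.392, 0.506, 0.768, 0.41], [0.254, -0.862, 0.439, -0.024], [0.884, 0.023, -0.466, 0.241], [0.0, 0.0, 0.0, 1.0]]
[-7.000e-04  5.660e-02  1.539e-01  4.483e-01  1.016e-01  5.001e-01
  3.395e-01  1.000e-04] [ 0.1 -0.   0.2 -0.1  0.1 -0.1  0.1  0.1 -0.  -0.   0.  -0.1 -0.   0.
 -0.   0.   0.   0.   0.   0. ]
[(0.93, [222.3, 246.4, 50.9, 51.9])]
shell [0.4929 0.0289] [ 4.5 -9.2 -5.1  5. ]
[-0.13  -0.004  0.077] [ 0.1 -0.2  1.4]
[-0.13  -0.004  0.177] [ 0.1 -0.2  1.4]
```

View pics/w2.png

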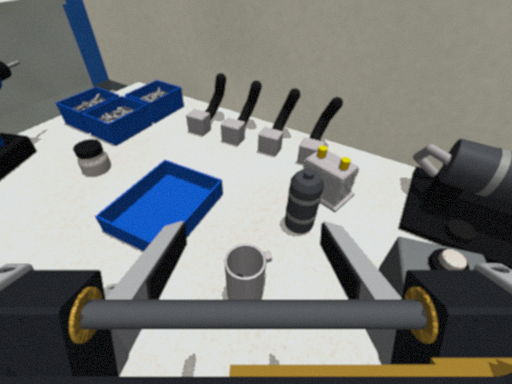

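The view shows the mouth ring centred near (246,262), its lug on the right at (266,258), and the fingers straddling the shell. I'll check that against the estimate.

```bash
python3 - <<'E'
from h import *
p=view("wrist")
for c in((.487,.0235),(.487,.028),(.484,.0235)):
    q=proj(p,cyl(*c,.027,.001,.084));print(q.min(0).round(1),q.max(0).round(1))
E
```

```text
[229.2 241.8] [271.3 278.5]
[226.3 240.3] [268.2 276.7]
[227.8 243.3] [270.2 280.4]
```

Emit:
servo_tool(
  commands=[-0.05,-0.003,0.03,0,0,0.7,0.094,-0.1,-0.006,0.06,0,0,1.4,0.094,-0.13,-0.007,0.077,0,0,1.4,0.094,-0.13,-0.007,0.077,0,0,1.4,0.094,-0.13,-0.007,0.1,0,0,1.4,0.094,-0.13,-0.007,0.125,0,0,1.4,0.094,-0.13,-0.007,0.15,0,0,1.4,0.094,-0.13,-0.007,0.176,0,0,1.4,0.094,-0.13,-0.007,0.176,0,0,1.4,0.094],
)

```text
time: 8.02
tool_pos: [0.492, 0.0303, 0.0442]
ee_rot: [-3.138, -1.088, 0.522]
wrist_force: [-0.0, -0.1, -1.1]
width: 0.0941
finger_force: 0.0
```

Emit:
servo_tool(
  commands=[0,0,0,0,0,0,0.045,0,0,0,0,0,0,0.045,0,0,0,0,0,0,0.045,0,0,0,0,0,0,0.045,0,0,0,0,0,0,0.045],
)

```text
time: 8.65
tool_pos: [0.4905, 0.0296, 0.0427]
ee_rot: [-3.134, -1.087, 0.514]
wrist_force: [-3.3, -0.2, 2.4]
width: 0.0543
finger_force: 30.0
```

```bash
python3 - <<'E'
from h import *
o=log();T=Tool(o);print((T[:3,3]-.008*T[:3,2]).round(4),np.round(o["joint_positions"],3),T.round(3).tolist())
p=view("side");cv2.imwrite("pics/s2.png",cv2.resize(p["img"][120:300,110:360],None,fx=3,fy=3))
E
```

```text
[0.4844 0.026  0.0464] [-0.702 -0.152  2.412  1.371  1.016 -0.542] [[0.405, 0.498, 0.767, 0.491], [0.229, -0.867, 0.442, 0.03], [0.885, -0.004, -0.465, 0.043], [0.0, 0.0, 0.0, 1.0]]
```

View pics/s2.png

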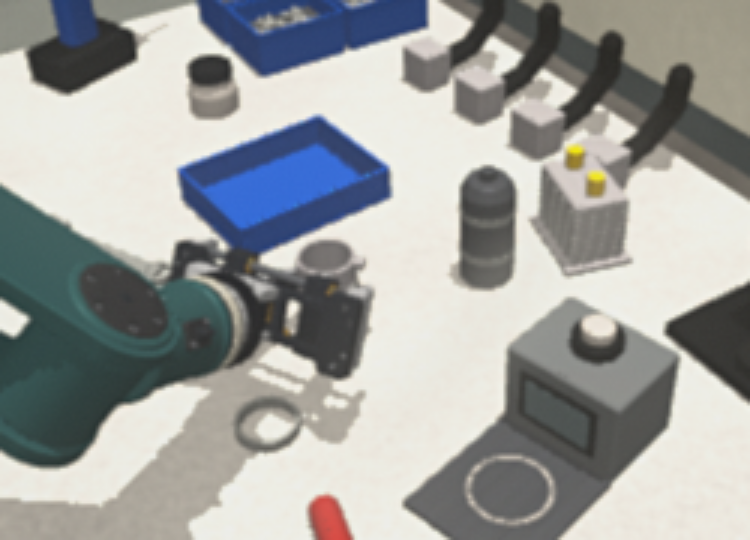

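The grasp holds: opening 54.3 mm, 30 N, lug clear of the finger. Next I'll lift and carry to the tray.

```bash
python3 - <<'E'
from h import *
m,_=fitm();o=robot.get_obs();q0=np.array(o["joint_positions"])
T=Tool(o);ut=T[:3,:3].T@[0,0,1]
qa=go([.484,.026,.20],30,28,180,m,q0)
qb=go([.533,.280,.20],40,10,180+50,m,qa)
qc=go([.533,.294,.157],40,0,180+130,m,qb)
L=np.array([2.79,2.79,3.14,3.14,3.14,3.14])*.7/8
for a,b in((q0,qa),(qa,qb),(qb,qc)):
    print("rows>=",np.max(np.abs(b-a)/L))
    for k in range(0,5):
        p,B=fk(a+(b-a)*k/4,m);M=B@Fx;print((p-.008*M[:,2]).round(3),(M@ut).round(2),end=" ")
    print()
jplan(q0,qa,5,m,.045)
Ta=np.eye(4);Ta[:3,3],B=fk(qa,m);Ta[:3,:3]=B@Fx
jplan(qa,qb,10,m,.045,10,Ta)
E
```

```text
ik [-7.010e-01 -5.120e-01  2.262e+00  1.114e+00  1.183e+00 -1.000e-03] 0.0
ik [ 0.047 -0.226  2.308  1.942  0.695  0.272] 0.0
ik [0.086 0.074 2.352 2.392 1.004 1.161] 0.0
rows>= 1.9705310154280216
[0.484 0.026 0.046] [0. 0. 1.] [0.491 0.024 0.086] [-0.01 -0.01  1.  ] [0.493 0.024 0.125] [-0.01 -0.01  1.  ] [0.49  0.024 0.163] [-0.01 -0.    1.  ] [0.484 0.026 0.2  ] [0.   0.01 1.  ] 
rows>= 3.065414567881777
[0.484 0.026 0.2  ] [0.   0.01 1.  ] [0.516 0.095 0.221] [-0.03 -0.21  0.98] [0.535 0.161 0.23 ] [-0.   -0.43  0.9 ] [0.54  0.222 0.224] [ 0.07 -0.61  0.79] [0.533 0.28  0.2  ] [ 0.16 -0.75  0.64] 
rows>= 3.2363717926281947
[0.533 0.28  0.2  ] [ 0.16 -0.75  0.64] [0.53  0.292 0.187] [ 0.24 -0.9   0.36] [0.529 0.299 0.177] [ 0.25 -0.97  0.03] [0.53  0.299 0.167] [ 0.2  -0.94 -0.29] [0.533 0.294 0.157] [ 0.08 -0.82 -0.57] 
[0.03, 0.004, -0.011, 0.4, 0.6, -0.2, 0.045, 0.059, 0.006, -0.024, 0.6, 0.9, -0.4, 0.045, 0.086, 0.005, -0.039, 0.7, 0.8, -0.4, 0.045, 0.112, 0.003, -0.055, 0.5, 0.4, -0.4, 0.045, 0.136, -0.001, -0.072, 0.0, -0.3, -0.3, 0.045]
[0.021, -0.017, 0.019, 1.9, 3.5, 3.2, 0.045, 0.04, -0.035, 0.037, 3.8, 6.6, 6.8, 0.045, 0.057, -0.054, 0.054, 5.7, 9.3, 10.8, 0.045, 0.07, -0.073, 0.069, 7.7, 11.4, 15.2, 0.045, 0.081, -0.092, 0.084, 9.6, 13.0, 19.9, 0.045, 0.088, -0.112, 0.098, 11.3, 14.0, 24.9, 0.045, 0.092, -0.133, 0.111, 13.0, 14.5, 30.0, 0.045, 0.092, -0.153, 0.124, 14.4, 14.4, 35.3, 0.045, 0.089, -0.175, 0.137, 15.7, 13.8, 40.7, 0.045, 0.082, -0.197, 0.149, 16.6, 12.6, 46.2, 0.045]
```

Emit:
servo_tool(
  commands=[0.03,0.004,-0.011,0.4,0.6,-0.2,0.045,0.059,0.006,-0.024,0.6,0.9,-0.4,0.045,0.086,0.005,-0.039,0.7,0.8,-0.4,0.045,0.112,0.003,-0.055,0.5,0.4,-0.4,0.045,0.136,-0.001,-0.072,0,-0.3,-0.3,0.045,0.136,-0.001,-0.072,0,-0.3,-0.3,0.045],
)

```text
time: 9.45
tool_pos: [0.4906, 0.0292, 0.1981]
ee_rot: [3.127, -1.082, 0.537]
wrist_force: [0.1, -0.2, -2.3]
width: 0.054
finger_force: 30.0
```

Emit:
servo_tool(
  commands=[0.021,-0.017,0.019,1.9,3.5,3.2,0.045,0.04,-0.035,0.037,3.8,6.6,6.8,0.045,0.057,-0.054,0.054,5.7,9.3,10.8,0.045,0.07,-0.073,0.069,7.7,11.4,15.2,0.045,0.081,-0.092,0.084,9.6,13,19.9,0.045,0.088,-0.112,0.098,11.3,14,24.9,0.045,0.092,-0.133,0.111,13,14.5,30,0.045,0.092,-0.153,0.124,14.4,14.4,35.3,0.045,0.089,-0.175,0.137,15.7,13.8,40.7,0.045,0.082,-0.197,0.149,16.6,12.6,46.2,0.045],
)

```text
time: 10.7
tool_pos: [0.538, 0.2854, 0.193]
ee_rot: [-1.808, -0.68, -0.724]
wrist_force: [-0.1, -0.3, -1.5]
width: 0.0542
finger_force: 30.0
```

```bash
python3 - <<'E'
from h import *
o=log();m,_=fitm();q0=np.array(o["joint_positions"]);print(q0.round(3),o["width"],Tool(o)[:3,3])
qc=go([.533,.294,.155],40,0,180+130,m,q0)
jplan(q0,qc,9,m,.045)
E
```

```text
[ 0.052 -0.222  2.312  1.944  0.687  0.271] 0.054173560483156226 [0.53800414 0.2853724  0.19304032]
ik [0.086 0.081 2.352 2.395 1.009 1.156] 0.0
[-0.008, 0.0, 0.004, 1.4, -0.2, 9.1, 0.045, -0.014, 0.001, 0.007, 2.7, -0.5, 18.1, 0.045, -0.019, 0.001, 0.01, 3.9, -0.6, 27.1, 0.045, -0.024, 0.003, 0.012, 5.1, -0.7, 36.1, 0.045, -0.027, 0.005, 0.014, 6.3, -0.7, 44.9, 0.045, -0.029, 0.008, 0.015, 7.5, -0.7, 53.7, 0.045, -0.03, 0.011, 0.016, 8.8, -0.6, 62.4, 0.045, -0.031, 0.016, 0.017, 10.1, -0.4, 71.0, 0.045, -0.03, 0.021, 0.016, 11.4, -0.2, 79.5, 0.045]
```

Emit:
servo_tool(
  commands=[-0.008,0,0.004,1.4,-0.2,9.1,0.045,-0.014,0.001,0.007,2.7,-0.5,18.1,0.045,-0.019,0.001,0.01,3.9,-0.6,27.1,0.045,-0.024,0.003,0.012,5.1,-0.7,36.1,0.045,-0.027,0.005,0.014,6.3,-0.7,44.9,0.045,-0.029,0.008,0.015,7.5,-0.7,53.7,0.045,-0.03,0.011,0.016,8.8,-0.6,62.4,0.045,-0.031,0.016,0.017,10.1,-0.4,71,0.045,-0.03,0.021,0.016,11.4,-0.2,79.5,0.045,-0.03,0.021,0.016,11.4,-0.2,79.5,0.045],
)

```text
time: 11.95
tool_pos: [0.539, 0.2983, 0.1555]
ee_rot: [-1.573, 0.694, -0.873]
wrist_force: [-0.5, 1.2, -2.7]
width: 0.0543
finger_force: 30.0
```

Emit:
servo_tool(
  commands=[0,0,0,0,0,5,0.045,0,0,0,0,0,-3,0.045,0,0,0,0,0,6,0.045,0,0,0,0,0,-2,0.045,0,0,0,0,0,5,0.045,0,0,0,0,0,0,0.045],
)

```text
time: 12.7
tool_pos: [0.5399, 0.2985, 0.1589]
ee_rot: [-1.567, 0.689, -0.868]
wrist_force: [0.1, -0.0, -1.8]
width: 0.0542
finger_force: 30.0
```

```bash
python3 - <<'E'
from h import *
t=view("top");p=view("side")
for n,q in(("t",t),("s",p)):print(n,[(round(r["conf"],2),r["box"]) for r in spotter.trace("plug0",q)])
cv2.imwrite("pics/d.png",np.vstack([cv2.resize(t["img"][140:240,130:270],(560,300*560//420)),cv2.resize(p["img"][100:230,120:340],(560,200))]) if 0 else np.hstack([cv2.resize(t["img"][150:240,150:250],(400,360),interpolation=2),cv2.resize(p["img"][120:230,140:262],(400,360),interpolation=2)]))
E
```

```text
t []
s [(0.44, [212.4, 283.4, 37.6, 83.5])]
```

View pics/d.png

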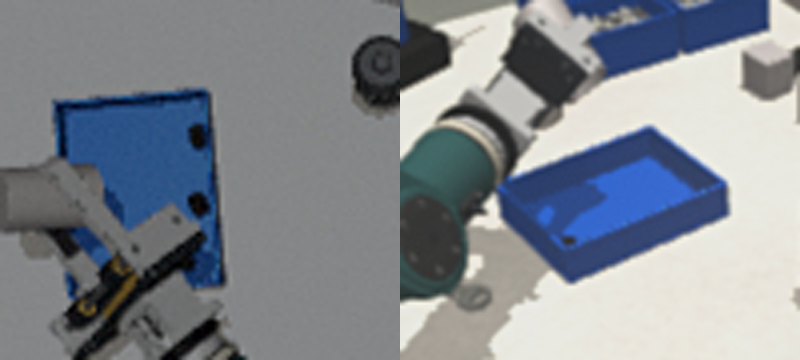

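The top crop shows two plugs by the tray's right wall, with something dark by the gripper. The side crop shows a third plug in the near corner. I'll bring the shell back and recount with the arm clear.

```bash
python3 - <<'E'
from h import *
o=log();m,_=fitm();q0=np.array(o["joint_positions"]);print(q0.round(3))
qb=np.array([ .052,-.222,2.312,1.944,.687,.271])
qa=go([.484,.026,.20],30,28,180,m,np.array([-.70,-.51,2.26,1.11,1.18,0]))
jplan(q0,qb,9,m,.045)
Ta=np.eye(4);Ta[:3,3],B=fk(qb,m);Ta[:3,:3]=B@Fx
jplan(qb,qa,9,m,.045,9,Ta)
E
```

```text
[0.081 0.073 2.35  2.386 1.009 1.162]
ik [-7.010e-01 -5.120e-01  2.262e+00  1.114e+00  1.183e+00 -1.000e-03] 0.0
[-0.005, -0.0, 0.001, -1.5, -0.0, -8.5, 0.045, -0.009, -0.001, 0.001, -2.9, -0.1, -17.0, 0.045, -0.012, -0.003, 0.001, -4.3, -0.1, -25.7, 0.045, -0.014, -0.005, 0.0, -5.6, -0.2, -34.4, 0.045, -0.016, -0.008, -0.001, -6.8, -0.2, -43.3, 0.045, -0.016, -0.012, -0.003, -8.1, -0.2, -52.2, 0.045, -0.016, -0.017, -0.005, -9.3, -0.1, -61.1, 0.045, -0.016, -0.024, -0.007, -10.5, 0.0, -70.2, 0.045, -0.015, -0.031, -0.01, -11.7, 0.3, -79.2, 0.045]
[0.025, 0.006, -0.015, 0.0, 0.6, -6.2, 0.045, 0.046, 0.014, -0.031, -0.5, 0.8, -12.4, 0.045, 0.064, 0.025, -0.049, -1.5, 0.5, -18.3, 0.045, 0.078, 0.038, -0.069, -3.1, -0.3, -24.1, 0.045, 0.089, 0.053, -0.09, -5.0, -1.6, -29.5, 0.045, 0.097, 0.071, -0.114, -7.4, -3.5, -34.6, 0.045, 0.103, 0.09, -0.14, -10.1, -5.9, -39.1, 0.045, 0.106, 0.111, -0.168, -13.1, -8.8, -43.1, 0.045, 0.106, 0.132, -0.198, -16.3, -12.1, -46.4, 0.045]
```

Emit:
servo_tool(
  commands=[-0.005,0,0.001,-1.5,0,-8.5,0.045,-0.009,-0.001,0.001,-2.9,-0.1,-17,0.045,-0.012,-0.003,0.001,-4.3,-0.1,-25.7,0.045,-0.014,-0.005,0,-5.6,-0.2,-34.4,0.045,-0.016,-0.008,-0.001,-6.8,-0.2,-43.3,0.045,-0.016,-0.012,-0.003,-8.1,-0.2,-52.2,0.045,-0.016,-0.017,-0.005,-9.3,-0.1,-61.1,0.045,-0.016,-0.024,-0.007,-10.5,0,-70.2,0.045,-0.015,-0.031,-0.01,-11.7,0.3,-79.2,0.045],
)

```text
time: 14.02
tool_pos: [0.5374, 0.2856, 0.1935]
ee_rot: [-1.808, -0.686, -0.723]
wrist_force: [-0.3, 0.6, -2.4]
width: 0.0542
finger_force: 30.0
```

Emit:
servo_tool(
  commands=[0.025,0.006,-0.015,0,0.6,-6.2,0.045,0.046,0.014,-0.031,-0.5,0.8,-12.4,0.045,0.064,0.025,-0.049,-1.5,0.5,-18.3,0.045,0.078,0.038,-0.069,-3.1,-0.3,-24.1,0.045,0.089,0.053,-0.09,-5,-1.6,-29.5,0.045,0.097,0.071,-0.114,-7.4,-3.5,-34.6,0.045,0.103,0.09,-0.14,-10.1,-5.9,-39.1,0.045,0.106,0.111,-0.168,-13.1,-8.8,-43.1,0.045,0.106,0.132,-0.198,-16.3,-12.1,-46.4,0.045,0.106,0.132,-0.198,-16.3,-12.1,-46.4,0.045],
)

```text
time: 15.28
tool_pos: [0.4896, 0.0285, 0.1968]
ee_rot: [3.142, -1.084, 0.521]
wrist_force: [-0.6, 0.2, -1.5]
width: 0.054
finger_force: 30.0
```

```bash
python3 - <<'E'
from h import *
o=log();T0=Tool(o);print(T0.round(3).tolist())
Tg=np.array([[0.405,0.498,0.767,0.491],[0.229,-0.867,0.442,0.03],[0.885,-0.004,-0.465,0.0437],[0,0,0,1]])
print((T0[:3,:3]@Tg[:3,:3].T[:,2]).round(3))
for dz in(.02,0):
    d,a=rel(T0,Tg[:3,3]+[0,0,dz],Tg[:3,:3]);print(d.round(4),a.round(2))
t=view("top");p=view("side")
cv2.imwrite("pics/e.png",np.hstack([cv2.resize(t["img"][150:240,150:250],(400,360),interpolation=2),cv2.resize(p["img"][120:230,140:262],(400,360),interpolation=2)]))
E
```

```text
[[0.405, 0.498, 0.767, 0.49], [0.233, -0.867, 0.44, 0.028], [0.884, 0.0, -0.467, 0.197], [0.0, 0.0, 0.0, 1.0]]
[0.    0.005 1.   ]
[-0.1167 -0.0007  0.0639] [0.09 0.15 0.19]
[-0.1344 -0.0007  0.0733] [0.09 0.15 0.19]
```

View pics/e.png

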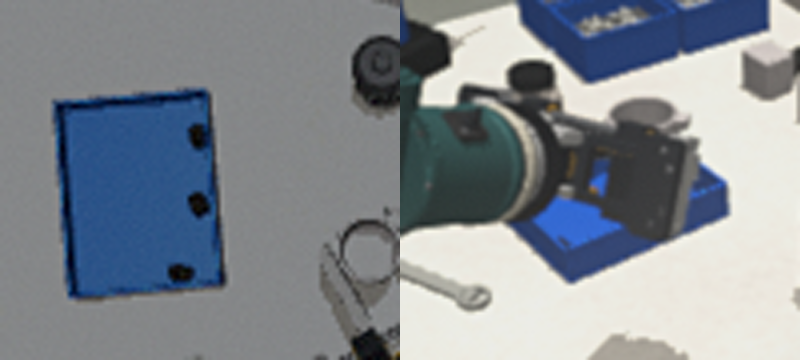

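All three plugs lie in the tray, in the top crop at (197,135), (198,204) and (180,272), and the shell is empty. Next I'll lower it and release.

Emit:
servo_tool(
  commands=[-0.04,0,0.02,0,0,0,0.045,-0.08,0,0.043,0,0,0,0.045,-0.107,0,0.058,0,0,0,0.045,-0.122,-0.001,0.066,0.1,0.1,0.2,0.045,-0.13,-0.001,0.071,0.1,0.1,0.2,0.045,-0.134,-0.001,0.073,0.1,0.1,0.2,0.045,-0.134,-0.001,0.073,0.1,0.1,0.2,0.045,-0.134,-0.001,0.073,0.1,0.1,0.2,0.045],
)

```text
time: 16.38
tool_pos: [0.4914, 0.0317, 0.0445]
ee_rot: [-3.133, -1.087, 0.516]
wrist_force: [-1.7, -0.1, -1.6]
width: 0.0538
finger_force: 30.0
```

```bash
python3 - <<'E'
from h import *
o=log();print(Tool(o).round(4).tolist(),o["wrist_force"].round(1))
E
```

```text
[[0.4045, 0.5, 0.7658, 0.4914], [0.2293, -0.866, 0.4443, 0.0317], [0.8853, -0.0041, -0.4649, 0.0445], [0.0, 0.0, 0.0, 1.0]] [-1.7 -0.1 -1.6]
```

Emit:
servo_tool(
  commands=[-0.001,0,0.001,0,0,0,0.045,-0.001,0,0.001,0,0,0,0.045,-0.001,0,0.001,0,0,0,0.06,-0.001,0,0.001,0,0,0,0.094,-0.001,0,0.001,0,0,0,0.094,-0.001,0,0.001,0,0,0,0.094,-0.001,0,0.001,0,0,0,0.094],
)

```text
time: 17.25
tool_pos: [0.4915, 0.0319, 0.0427]
ee_rot: [-3.131, -1.087, 0.514]
wrist_force: [0.6, -0.1, -0.5]
width: 0.0934
finger_force: 0.0
```

Emit:
servo_tool(
  commands=[0,0,-0.02,0,0,0,0.094,0,0,-0.05,0,0,0,0.094,0,0,-0.08,0,0,0,0.094,0,0,-0.1,0,0,0,0.094,0.05,0,-0.13,0,0,0,0.094,0.1,0,-0.16,0,0,0,0.094,0.12,0,-0.17,0,0,0,0.094],
)

```text
time: 18.12
tool_pos: [0.4103, -0.0169, 0.2317]
ee_rot: [3.137, -1.087, 0.527]
wrist_force: [-0.4, -0.1, -0.8]
width: 0.0942
finger_force: 0.0
```

```bash
python3 - <<'E'
from h import *
o=log();m,_=fitm();q0=np.array(o["joint_positions"]);print(q0.round(3),Tool(o)[:3,3])
V=[view("top"),view("side")]
fitcyl("shell",.027,.085,V,(.48,.03))
# view pose: tool down, camera looking at both shell and scanner
for P,y in(((.40,-.09,.33),90),((.40,-.09,.33),-90)):
    M=R.from_euler("xyz",[180,0,y+90],degrees=True).as_matrix()
    q,e=ik(np.array(P),M,m,q0=q0,n=4);print(y,q.round(3),e)
E
```

```text
[-1.095 -0.674  2.271  1.086  1.599 -0.047] [ 0.41026536 -0.01694559  0.23172573]
shell [0.4839 0.0272] [-0.9 -2.   3.6 -2.2 -0.3  0.6 -2.5  0.3]
90 [-0.36  -0.219  1.435  0.     1.925 -1.931] 8.437108875027637e-12
-90 [-0.36  -0.219  1.435 -0.     1.925  1.211] 5.826044068647348e-15
```

```bash
python3 - <<'E'
from h import *
o=robot.get_obs();m,_=fitm();q0=np.array(o["joint_positions"])
M=R.from_euler("xyz",[180,0,0],degrees=True).as_matrix()
q,e=ik(np.array([.45,-.10,.36]),M,m,q0=np.array([-.36,-.219,1.435,0,1.925,1.211]),n=1);print(q.round(3),e)
for k in range(0,9,2):
    p,B=fk(q0+(q-q0)*k/8,m);print(p.round(2),B[:,2].round(2))
jplan(q0,q,8,m,.094)
E
```

```text
[-0.342 -0.094  1.268  0.     1.967  1.229] 3.5634748031608564e-14
[ 0.41 -0.02  0.23] [ 0.76  0.44 -0.47]
[ 0.4  -0.02  0.24] [ 0.52  0.5  -0.69]
[ 0.39 -0.04  0.27] [ 0.29  0.42 -0.86]
[ 0.41 -0.07  0.31] [ 0.11  0.23 -0.97]
[ 0.45 -0.1   0.36] [ 0. -0. -1.]
[0.004, -0.007, -0.007, 5.3, -8.2, 4.0, 0.094, 0.008, -0.007, -0.018, 8.6, -17.1, 7.9, 0.094, 0.013, -0.0, -0.03, 9.6, -26.3, 11.6, 0.094, 0.023, 0.013, -0.042, 8.4, -35.2, 15.0, 0.094, 0.037, 0.031, -0.053, 5.0, -43.5, 18.1, 0.094, 0.057, 0.052, -0.062, -0.5, -50.8, 21.1, 0.094, 0.083, 0.073, -0.067, -7.8, -56.6, 24.0, 0.094, 0.115, 0.092, -0.069, -16.5, -60.6, 26.8, 0.094]
```

Emit:
servo_tool(
  commands=[0.004,-0.007,-0.007,5.3,-8.2,4,0.094,0.008,-0.007,-0.018,8.6,-17.1,7.9,0.094,0.013,0,-0.03,9.6,-26.3,11.6,0.094,0.023,0.013,-0.042,8.4,-35.2,15,0.094,0.037,0.031,-0.053,5,-43.5,18.1,0.094,0.057,0.052,-0.062,-0.5,-50.8,21.1,0.094,0.083,0.073,-0.067,-7.8,-56.6,24,0.094,0.115,0.092,-0.069,-16.5,-60.6,26.8,0.094,0.115,0.092,-0.069,-16.5,-60.6,26.8,0.094,0.115,0.092,-0.069,-16.5,-60.6,26.8,0.094],
)

```text
time: 19.58
tool_pos: [0.449, -0.0999, 0.3586]
ee_rot: [-3.138, 0.003, 0.002]
wrist_force: [0.2, -0.1, -0.5]
width: 0.0936
finger_force: 0.0
```

```bash
python3 - <<'E'
from h import *
o=log();print(np.round(o["joint_positions"],3),Tool(o).round(3).tolist())
p=view("wrist");np.savez("v3.npz",img=p["img"],camera_matrix=p["camera_matrix"],extrinsics=p["extrinsics"])
fitcyl("shell",.027,.085,[p],(.484,.027))
print([(r["conf"],r["box"]) for r in spotter.trace("scanner",p)])
cv2.imwrite("pics/w3.png",cv2.resize(p["img"],(800,600),interpolation=2))
E
```

```text
[-0.344 -0.094  1.272  0.003  1.969  1.226] [[1.0, 0.002, -0.003, 0.449], [0.002, -1.0, 0.004, -0.1], [-0.003, -0.004, -1.0, 0.359], [0.0, 0.0, 0.0, 1.0]]
shell [0.4835 0.0271] [ 1.1 -0.8 -1.9  0.6]
[(0.86, [273.6, 14.6, 89.7, 153.5])]
```

View pics/w3.png

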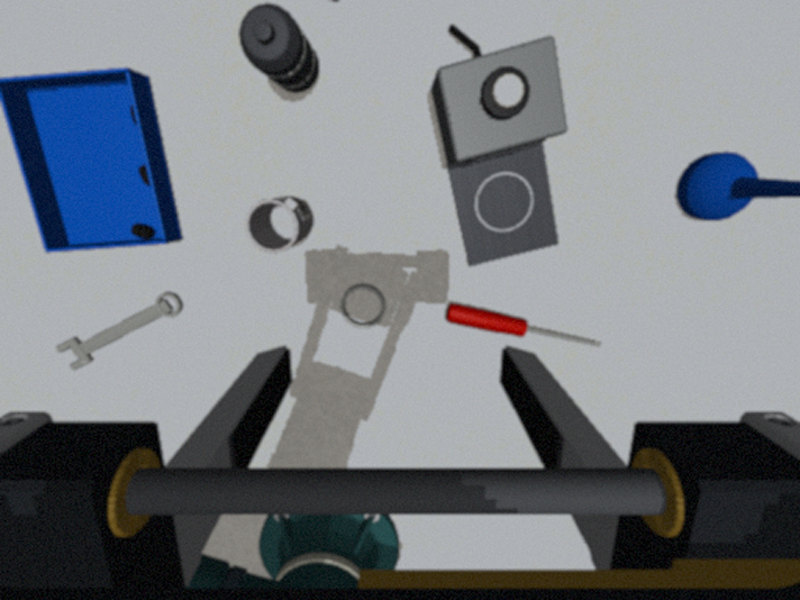

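The view shows the shell standing at (280,223) in the doubled picture, the circle at (503,202), the plate's front corners at (470,265) and (558,242), and the button at (508,90). I'll fit the scanner pose and the lug.

```bash
python3 - <<'E'
from h import *
p=dict(np.load("v3.npz"))
L=np.array([[0,0,.006],[-.065,.055,.006],[-.065,-.055,.006],[.143,.055,.085],[.143,-.055,.085],[.057,-.055,.085],[.057,.055,.085],[.105,0,.107]])
U=np.array([[503,202],[470,265],[558,242],[437,70],[554,37],[567,130],[452,165],[508,90]])/1.5625
def W(v):
    c,s=np.cos(v[2]),np.sin(v[2]);return np.c_[v[0]+c*L[:,0]-s*L[:,1],v[1]+s*L[:,0]+c*L[:,1],L[:,2]]
s=least_squares(lambda v:(proj(p,W(v))-U).ravel(),[.5,-.218,.27],loss="soft_l1")
print("scanner",s.x.round(4),np.degrees(s.x[2]).round(1),(proj(p,W(s.x))-U).round(1).tolist(),W(s.x)[-1])
print("circle",ray(p,U[0],.006),"button",ray(p,U[-1],.107))
# circle automatically
g=cv2.cvtColor(p["img"],cv2.COLOR_BGR2GRAY);x0,y0=290,95;c=g[y0:y0+70,x0:x0+70]
# lug profile
sh=np.array([.4835,.0271])
for r in(.0255,.030,.032,.034):
    a=np.radians(np.arange(-90,90,8));P=np.c_[sh[0]+r*np.cos(a),sh[1]+r*np.sin(a),np.full(len(a),.085)]
    q=proj(p,P).astype(np.float32);print(r,cv2.remap(g,q[:,:1],q[:,1:],1).ravel().tolist())
w=cv2.imread("pics/w1.png");D=np.loadtxt("log.txt")[0];T=np.eye(4);T[:3,:3]=R.from_euler("xyz",D[9:]).as_matrix();T[:3,3]=D[6:9]
he=np.array([[.001,-.961,-.275,.079],[1,.001,.001,.001],[-.001,-.275,.961,-.17],[0,0,0,1]])
a,b=[ray(p,u,.085,T@he) for u in((266.4,207.4),(258.4,225))];d=b-a;print("w1 lug",a,np.degrees(np.arctan2(d[1],d[0])),np.hypot(*d[:2]))
cv2.imwrite("pics/f.png",cv2.resize(p["img"][115:170,150:210],None,fx=9,fy=9,interpolation=2))
E
```

```text
scanner [ 0.5043 -0.2247  0.2657] 15.2 [[0.2, 0.1], [-0.4, 1.1], [0.5, 0.9], [-1.4, -0.8], [-0.4, -2.2], [0.7, 1.3], [2.3, -1.0], [-0.4, 0.5]] [ 0.60561435 -0.19717616  0.107     ]
circle [ 0.50452109 -0.22433348  0.006     ] button [ 0.60620548 -0.19772126  0.107     ]
0.0255 [137, 143, 141, 144, 150, 158, 164, 163, 148, 146, 147, 143, 148, 151, 147, 152, 151, 152, 155, 153, 154, 152, 154]
0.03 [53, 50, 64, 70, 71, 148, 177, 168, 88, 117, 154, 174, 175, 173, 175, 176, 175, 177, 177, 176, 176, 178, 178]
0.032 [51, 57, 88, 78, 88, 140, 174, 169, 106, 153, 177, 178, 177, 176, 174, 178, 178, 177, 177, 176, 177, 178, 176]
0.034 [51, 51, 86, 70, 68, 123, 151, 148, 142, 172, 176, 176, 180, 175, 174, 174, 177, 177, 178, 177, 176, 178, 176]
w1 lug [0.48359728 0.0218583  0.085     ] -42.09992929535856 0.03135213900876111
```

View pics/f.png

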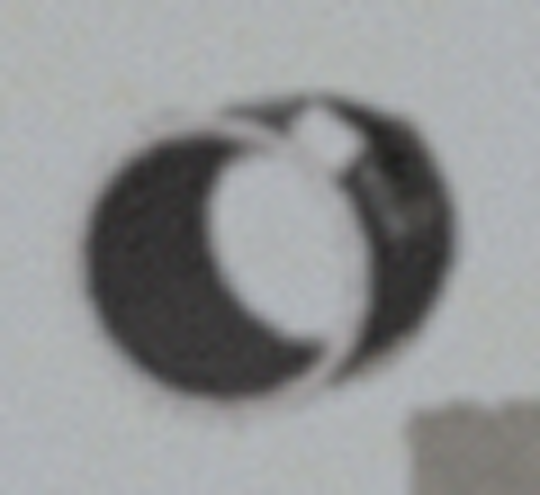

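The shell is upright and empty, with its lug at about -41.5°. The scanner sits at (0.504, -0.2245) with yaw 15.2°. Next is the top-down grasp.

Emit:
servo_tool(
  commands=[0.01,-0.035,0.05,0,0,10,0.094,0.02,-0.07,0.1,0,0,20,0.094,0.03,-0.1,0.15,0,0,30,0.094,0.035,-0.127,0.18,0,0,40,0.094,0.035,-0.127,0.19,0,0,41.5,0.094,0.035,-0.127,0.19,0,0,41.5,0.094],
)

```text
time: 20.48
tool_pos: [0.4843, 0.026, 0.1712]
ee_rot: [-3.141, -0.0, -0.724]
wrist_force: [0.6, -0.0, 0.2]
width: 0.0937
finger_force: 0.0
```

```bash
python3 - <<'E'
from h import *
T0=Tool(log());M=R.from_euler("xyz",[180,0,-41.5],degrees=True).as_matrix()
print(T0[:3,3]);d,a=rel(T0,[.4835,.0271,.042],M);print(d.round(4),a.round(2))
fitcyl("shell",.027,.085,[view("top"),view("side")],(.484,.027))
E
```

```text
[0.48429958 0.0259846  0.17121399]
[-0.0013 -0.0002  0.1292] [-0.04 -0.    0.04]
shell [0.4791 0.0212] [ 0.6 -0.4 -0.6  0.4]
```

Emit:
servo_tool(
  commands=[-0.001,0,0.03,0,0,0,0.094,-0.001,0,0.06,0,0,0,0.094,-0.001,0,0.09,0,0,0,0.094,-0.001,0,0.115,0,0,0,0.094,-0.001,0,0.129,0,0,0,0.094,-0.001,0,0.129,0,0,0,0.094,-0.001,0,0.129,0,0,0,0.045,-0.001,0,0.129,0,0,0,0.045,-0.001,0,0.129,0,0,0,0.045,-0.001,0,0.129,0,0,0,0.045],
)

```text
time: 21.92
tool_pos: [0.4846, 0.0276, 0.0429]
ee_rot: [-3.14, -0.001, -0.724]
wrist_force: [-0.7, -0.9, 0.7]
width: 0.0575
finger_force: 0.8
```

```bash
python3 - <<'E'
from h import *
o=log();T=Tool(o);print(T.round(4).tolist(),o["wrist_force"].round(1),o["width"])
M=R.from_euler("xyz",[180,0,15.2],degrees=True).as_matrix()
T1=T.copy();T1[2,3]+=.12
for z in(.12,):d,a=rel(T,[.5043,-.2245,T[2,3]+z],M);print(d.round(4),a.round(2))
E
```

```text
[[0.7491, -0.6625, 0.0019, 0.4846], [-0.6625, -0.7491, 0.0005, 0.0276], [0.0011, -0.0016, -1.0, 0.0429], [0.0, 0.0, 0.0, 1.0]] [-0.7 -0.9  0.7] 0.05749690216346649
[ 0.182   0.1756 -0.1201] [-5.000e-02 -1.100e-01 -5.669e+01]
```

Emit:
servo_tool(
  commands=[0,0,0,0,0,0,0.045,0,0,0,0,0,0,0.045,0,0,-0.01,0,0,0,0.045,0,0,-0.03,0,0,0,0.045,0,0,-0.06,0,0,0,0.045,0,0,-0.09,0,0,0,0.045,0,0,-0.12,0,0,0,0.045,0,0,-0.12,0,0,0,0.045],
)

```text
time: 22.92
tool_pos: [0.4861, 0.0278, 0.1653]
ee_rot: [-3.136, -0.005, -0.724]
wrist_force: [0.4, -0.1, -2.1]
width: 0.0543
finger_force: 30.0
```

```bash
python3 - <<'E'
from h import *
o=log();T=Tool(o);print(T.round(4).tolist(),o["width"])
M=R.from_euler("xyz",[180,0,15.2],degrees=True).as_matrix()
d,a=rel(T,[.5043,-.2245,.12],M);print(d.round(4),a.round(2))
E
```

```text
[[0.7491, -0.6625, 0.008, 0.4861], [-0.6625, -0.7491, 0.001, 0.0278], [0.0053, -0.0061, -1.0, 0.1653], [0.0, 0.0, 0.0, 1.0]] 0.05434435474740615
[0.1805 0.1773 0.0452] [ -0.17  -0.45 -56.69]
```

Emit:
servo_tool(
  commands=[0.03,0.03,0,0,0,-9,0.045,0.06,0.06,0,0,0,-19,0.045,0.09,0.09,0,0,0,-29,0.045,0.12,0.12,0,0,0,-39,0.045,0.15,0.148,0,0,0,-48,0.045,0.17,0.168,0,-0.2,-0.4,-54,0.045,0.18,0.177,0,-0.2,-0.4,-56.7,0.045,0.18,0.177,0,-0.2,-0.4,-56.7,0.045,0.18,0.177,0,-0.2,-0.4,-56.7,0.045],
)

```text
time: 24.05
tool_pos: [0.5014, -0.2232, 0.1611]
ee_rot: [-3.139, 0.007, 0.265]
wrist_force: [-0.6, -0.6, -2.2]
width: 0.0541
finger_force: 30.0
```

```bash
python3 - <<'E'
from h import *
o=log();T=Tool(o);print(T.round(4).tolist(),o["width"])
M=R.from_euler("xyz",[180,0,15.2],degrees=True).as_matrix()
for z in(.07,.0485):d,a=rel(T,[.5043,-.2245,z],M);print(d.round(4),a.round(2))
E
```

```text
[[0.9651, 0.2619, -0.0074, 0.5014], [0.262, -0.9651, 0.0008, -0.2232], [-0.0069, -0.0027, -1.0, 0.1611], [0.0, 0.0, 0.0, 1.0]] 0.05410412544578524
[0.0031 0.0022 0.0911] [-0.15  0.4  -0.01]
[0.0033 0.0023 0.1126] [-0.15  0.4  -0.01]
```

Emit:
servo_tool(
  commands=[0.003,0.002,0.03,-0.1,0.4,0,0.045,0.003,0.002,0.06,-0.1,0.4,0,0.045,0.003,0.002,0.085,-0.1,0.4,0,0.045,0.003,0.002,0.1,-0.1,0.4,0,0.045,0.003,0.002,0.107,-0.1,0.4,0,0.045,0.003,0.002,0.11,-0.1,0.4,0,0.045,0.003,0.002,0.11,-0.1,0.4,0,0.045],
)

```text
time: 24.92
tool_pos: [0.5051, -0.2256, 0.0531]
ee_rot: [3.14, -0.002, 0.265]
wrist_force: [0.6, -0.2, -1.5]
width: 0.0544
finger_force: 30.0
```

Emit:
servo_tool(
  commands=[0,0,0.001,0,0,0,0.045,0,0,0.001,0,0,0,0.045],
)

```text
time: 25.18
tool_pos: [0.5049, -0.2256, 0.0519]
ee_rot: [3.14, -0.002, 0.265]
wrist_force: [0.6, -0.3, -2.9]
width: 0.0545
finger_force: 30.0
```

Emit:
servo_tool(
  commands=[0,0,0.001,0,0,0,0.045,0,0,0.002,0,0,0,0.045,0,0,0.002,0,0,0,0.045],
)

```text
time: 25.55
tool_pos: [0.5045, -0.2254, 0.0492]
ee_rot: [3.141, -0.001, 0.265]
wrist_force: [0.5, -0.3, -1.6]
width: 0.0543
finger_force: 30.0
```

Emit:
servo_tool(
  commands=[0,0,0.001,0,0,0,0.045,0,0,0.001,0,0,0,0.045],
)

```text
time: 25.8
tool_pos: [0.5047, -0.2254, 0.0489]
ee_rot: [3.14, -0.001, 0.265]
wrist_force: [-1.6, 0.4, 2.1]
width: 0.0547
finger_force: 30.0
```

Contact: the force flipped to +2 N. I'll release and retreat upward.

Emit:
servo_tool(
  commands=[0,0,0,0,0,0,0.06,0,0,0,0,0,0,0.08,0,0,0,0,0,0,0.094,0,0,0,0,0,0,0.094,0,0,0,0,0,0,0.094,0,0,-0.02,0,0,0,0.094,0,0,-0.06,0,0,0,0.094,0,0,-0.1,0,0,0,0.094,0,0,-0.14,0,0,0,0.094,0,0,-0.14,0,0,0,0.094],
)

```text
time: 27.05
tool_pos: [0.5064, -0.2264, 0.1929]
ee_rot: [3.134, -0.008, 0.265]
wrist_force: [-0.1, 0.3, 0.1]
width: 0.0939
finger_force: 0.0
```

```bash
python3 - <<'E'
from h import *
o=log();T=Tool(o);print(T[:3,3].round(4),o["width"])
V=[view("side"),view("wrist")]
for v in V:
    b=spotter.trace("shell",v)
    if b:
        b=b[0]["box"];B=np.r_[b[0],b[1],b[0]+b[2],b[1]+b[3]]
        f=lambda x:box(v,cyl(x[0],x[1],.027,.085,.006))-B
        s=least_squares(f,[.504,-.2245],loss="soft_l1");print(s.x.round(4),f(s.x).round(1))
# lug profile
p=V[1];g=cv2.cvtColor(p["img"],cv2.COLOR_BGR2GRAY);A=np.arange(-60,100,8);a=np.radians(A)
for r in(.0255,.030,.032,.034):
    q=proj(p,np.c_[.5045+r*np.cos(a),-.2245+r*np.sin(a),np.full(len(a),.091)]).astype(np.float32);print(r,cv2.remap(g,q[:,:1],q[:,1:],1).ravel().tolist())
M=T[:3,:3];d,_=rel(T,[.6057,-.1975,.20],M);print("btn",d.round(4))
E
```

```text
[ 0.5064 -0.2264  0.1929] 0.09388231071264182
[ 0.5019 -0.2273] [ 0.6  0.2 -0.6 -0.1]
[ 0.5017 -0.226 ] [ 1.9 -0.9 -1.9  0.6]
0.0255 [108, 106, 107, 149, 173, 175, 174, 172, 172, 175, 170, 178, 170, 166, 124, 102, 102, 106, 101, 99]
0.03 [46, 49, 92, 78, 58, 74, 82, 73, 170, 187, 185, 76, 87, 96, 56, 48, 92, 70, 50, 47]
0.032 [47, 49, 51, 109, 57, 64, 106, 95, 162, 187, 177, 92, 98, 74, 49, 61, 108, 49, 46, 50]
0.034 [50, 49, 47, 68, 99, 62, 80, 49, 138, 168, 164, 53, 77, 55, 51, 109, 60, 51, 50, 49]
btn [ 0.1035 -0.0018 -0.0063]
```

The shell stands about 3 mm from the circle's centre with its lug at about 12–13°, which is good. Now the button.

Emit:
servo_tool(
  commands=[0.03,-0.001,0,0,0,0,0.06,0.07,-0.002,0,0.2,0.4,0,0.03,0.103,-0.002,0,0.2,0.4,0,0,0.103,-0.002,0,0.2,0.4,0,0,0.103,-0.002,0.02,0.2,0.4,0,0,0.103,-0.002,0.045,0.2,0.4,0,0,0.103,-0.002,0.065,0.2,0.4,0,0,0.103,-0.002,0.065,0.2,0.4,0,0],
)

```text
time: 28.25
tool_pos: [0.6008, -0.1963, 0.1204]
ee_rot: [-3.136, -0.003, 0.265]
wrist_force: [-0.7, -0.0, -0.5]
width: 0.0173
finger_force: 0.0
```

Emit:
servo_tool(
  commands=[0.005,0.002,-0.002,0,0,0,0,0.005,0.002,-0.002,0,0,0,0,0.005,0.002,-0.002,0,0,0,0,0.005,0.002,0.004,0,0,0,0,0.005,0.002,0.007,0,0,0,0,0.005,0.002,0.009,0,0,0,0,0.005,0.002,0.009,0,0,0,0],
)

```text
time: 29.12
tool_pos: [0.6088, -0.197, 0.115]
ee_rot: [-3.139, -0.008, 0.265]
wrist_force: [-0.9, -0.5, 3.8]
width: 0.0005
finger_force: 1.6
```

Emit:
servo_tool(
  commands=[-0.002,0,0.002,0,0,0,0,-0.002,0,0.004,0,0,0,0,-0.002,0,0.005,0,0,0,0,-0.002,0,0.005,0,0,0,0],
)

```text
time: 29.62
tool_pos: [0.6082, -0.1973, 0.1122]
ee_rot: [-3.141, -0.012, 0.266]
wrist_force: [0.3, 2.5, 9.0]
width: 0.0006
finger_force: 4.7
```

Emit:
servo_tool(
  commands=[0,0,0.002,0,0,0,0,0,0,0.003,0,0,0,0,0,0,0.003,0,0,0,0],
)

```text
time: 30.0
tool_pos: [0.6083, -0.1973, 0.112]
ee_rot: [3.141, -0.013, 0.266]
wrist_force: [-3.3, 4.3, 17.4]
width: 0.0002
finger_force: 8.8
```

The button is bottomed: 17 N with no further travel. I'll retreat.

Emit:
servo_tool(
  commands=[0,0,-0.01,0,0,0,0,0,0,-0.04,0,0,0,0,0,0,-0.08,0,0,0,0,0,0,-0.13,0,0,0,0,0,0,-0.16,0,0,0,0,0,0,-0.16,0,0,0,0],
)

```text
time: 30.75
tool_pos: [0.6062, -0.1989, 0.2687]
ee_rot: [3.141, -0.011, 0.265]
wrist_force: [0.6, 0.9, -0.0]
width: 0.0004
finger_force: 0.0
```

```bash
python3 - <<'E'
from h import *
o=robot.get_obs();print(o["tool_pos"],o["wrist_force"].round(1))
v=view("side");b=spotter.trace("shell",v)[0]["box"];B=np.r_[b[0],b[1],b[0]+b[2],b[1]+b[3]]
f=lambda x:box(v,cyl(x[0],x[1],.027,.085,.006))-B
s=least_squares(f,[.504,-.2245],loss="soft_l1");print(s.x.round(4),f(s.x).round(1))
print(close_job())
E
```

```text
[ 0.60620536 -0.19888144  0.26871501] [ 0.6  0.9 -0. ]
[ 0.5011 -0.2276] [-0.4 -0.3  0.4  0.2]
the job is handed in; nothing more can be done
None
```

I handed the job in at about 31 s of the 67 s allowed: the plugs are in the tray, the shell stood on the bench and is now on the scanner circle (about 4 mm off centre, label about 3° off by the cameras), and the button was pressed fully down; the hand-in returned no verdict.

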